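# Reset the stainer's reagent interlock

### The job

One of the three reagent cartridges stands forward in its bay and has tripped the interlock: push it fully home against the back wall with the fingertips, without lifting or tipping any cartridge. Then reset the interlock: press the two green buttons together, one fingertip on each and never one button alone, hold both fully down for three seconds, and let go. Leave the red emergency stop and the other things on the bench alone, with all three cartridges home at the end.

Things in the scene. Friction and masses are not known exactly. Their poses are not given: they have to be found in the camera images.
- bay: White fixed reagent bay, left or right of the console. Origin: underside centre, on the bench; x from open front to back wall, y left, z up. Floor 12 mm thick, x -100 to +50 mm, 178 mm wide. Three bays at y = +56, 0, -56 mm, 50 mm wide inside; grey dividers 6 mm thick, top 43 mm over the bench, x -35 to +50 mm; open apron before them. Back wall: inner face x = +50 mm, 70 mm high.
- cart_purple: Loose white cartridge, purple label and cap; box 90 (x) x 46 (y) x 55 mm high, cap top at 74 mm; 0.17 to 0.31 kg, slides at 2 to 6 N. Origin: underside centre, on the bay floor; axes as the bay's. One of the three (any colour) starts 25 to 50 mm forward of home. Home: rear against the back wall, origin at x = +5 mm in the bay's frame, front face at x = -40 mm (5 mm before the dividers).
- cart_yellow: Loose white cartridge, yellow label and cap; box 90 (x) x 46 (y) x 55 mm high, cap top at 74 mm; 0.17 to 0.31 kg, slides at 2 to 6 N. Origin: underside centre, on the bay floor; axes as the bay's. One of the three (any colour) starts 25 to 50 mm forward of home. Home: rear against the back wall, origin at x = +5 mm in the bay's frame, front face at x = -40 mm (5 mm before the dividers).
- cart_blue: Loose white cartridge, blue label and cap; box 90 (x) x 46 (y) x 55 mm high, cap top at 74 mm; 0.17 to 0.31 kg, slides at 2 to 6 N. Origin: underside centre, on the bay floor; axes as the bay's. One of the three (any colour) starts 25 to 50 mm forward of home. Home: rear against the back wall, origin at x = +5 mm in the bay's frame, front face at x = -40 mm (5 mm before the dividers).
- console: White control console fixed to the bench, 160 mm (x) by 200 mm (y) by 45 mm high, with the green reset pair near its front edge, and a small dark display and the red emergency stop towards the rear. Origin: centre of its underside; x from front to rear, y to the left, z up. Its place and yaw vary.
- reset_left_top (a point): Centre of the top face of the left green reset button: cap 26 mm across, in a black collar 42 mm across, at x = -35, y = +30 mm in the console's frame, top 63 mm above the bench when up (6 mm above the collar); the pair is 60 mm apart, centre to centre. The point goes down with the button; its axes are the console's.
- reset_left (a joint): How far the left green reset button is pressed: 0 up, 0.006 m fully down. It is sprung: starts to move at 1.5 N, fully down at 5 N, and springs back by itself.
- reset_right_top (a point): Centre of the top face of the right green reset button: cap 26 mm across, in a black collar 42 mm across, at x = -35, y = -30 mm in the console's frame, top 63 mm above the bench when up (6 mm above the collar); the pair is 60 mm apart, centre to centre. The point goes down with the button; its axes are the console's.
- reset_right (a joint): How far the right green reset button is pressed: 0 up, 0.006 m fully down. It is sprung: starts to move at 1.5 N, fully down at 5 N, and springs back by itself.
- estop_top (a point): Centre of the top of the red emergency stop: cap 36 mm across in a yellow collar 52 mm across, at x = +42, y = +55 mm in the console's frame, top 63 mm above the bench. Not to be pressed.
- estop (a joint): How far the red emergency stop is pressed: 0 up, 0.006 m fully down.
- specimen_jar: Small jar with red lid, 36 mm across, 50 mm high, loose, between bay and console. Origin: centre of the underside. Bystander.
- cream_jar: Low jar with white lid and green label, 52 mm across, 45 mm high, loose, in front of the robot. Origin: centre of the underside. Bystander.
- wash_bottle: White bottle with red cap, 68 mm across, 170 mm high, loose, beyond the work. Origin: centre of the underside. Bystander.
- tip_box: Blue pipette tip box with clear lid, 87 x 122 x 61 mm, loose, beyond the work. Origin: centre of the underside. Bystander.
- slide_box: Paper-white box with orange band, 80 x 100 x 30 mm, loose, at the right. Origin: centre of the underside. Bystander.
- beaker: Glass beaker, 70 mm across, 85 mm high, loose, at the left. Origin: centre of the underside. Bystander.
There are look-alikes about, which are no part of the job. Leave any pink look-alike of the cart_purple alone.

How it is judged:
On the way, in this order (a step that is already met when the one before it is completed fails the run):
1. all three cartridges are home (within 3 mm of the back wall) (x of each of cart_purple, cart_yellow, cart_blue in the frame of bay above 0.002 m), for 0.2 s.
2. both green buttons are held down together (over 4 mm of 6) for at least 2.5 s without a break (value of joint each of reset_left, reset_right above 0.004 m), for 2.5 s.
At the end, for the whole second after the job is handed in: All three cartridges stand on the bay floor, at rest, within 3 mm of the back wall; both green buttons and the emergency stop are up (pressed less than 1 mm) (all of step 1 and height (world z) of each of cart_purple, cart_yellow, cart_blue below 0.018 m and linear speed of each of cart_purple, cart_yellow, cart_blue below 0.02 m/s and value of joint each of reset_left, reset_right, estop below 0.001 m); the robot touches nothing.
It fails at once if a cartridge is lifted (10 mm) or tipped (0.3 rad) (height (world z) of any of cart_purple, cart_yellow, cart_blue above 0.022 m or angle between any of cart_purple, cart_yellow, cart_blue's own z axis and vertical above 0.3 rad).
It fails at once if the red emergency stop is pressed (value of joint estop above 0.002 m).
It fails at once if one green button is pressed (over 4 mm) while the other is still up (under 1 mm) ((value of joint reset_left above 0.004 m and value of joint reset_right below 0.001 m) or (value of joint reset_right above 0.004 m and value of joint reset_left below 0.001 m)).
It fails at once if a bystander is moved (over 30 mm), lifted or knocked over (distance of any of specimen_jar, cream_jar, wash_bottle, tip_box, slide_box, beaker from where it was at the start of the episode above 0.03 m or height (world z) of any of specimen_jar, cream_jar, wash_bottle, tip_box, slide_box, beaker above 0.015 m or angle between any of specimen_jar, cream_jar, wash_bottle, tip_box, slide_box, beaker's own z axis and vertical above 0.5 rad).
It also fails if it takes over 48 s, if anything falls off the work surface, if the arm or the gripper's body presses on something with over 40 N, if the wrist force passes 120 N, or if a joint passes its speed limit or range.

### The arm

A 6-joint arm with a two-finger parallel gripper is mounted at the origin on the work surface. World frame = base frame: x ahead of the robot, y to its left, z up, the work surface at z = 0. Lengths are in m, angles in rad, forces in N, time in s.
With the tool pointing down it reaches from about 0.425 to 0.95 m from the base axis. Payload 3.5 kg.
Tool frame: the origin (TCP) lies midway between the tips of the shut fingers; the grasp point (between the pads) lies 19 mm behind it; z points along the fingers, y is the direction in which the jaws open and shut (so a half turn about z gives the same grasp; the last joint's range is limited). The gripper opens to 85 mm and grips with 20 to 120 N. Pads are 22 mm wide; open, the fingers measure 114 mm over their backs; the gripper's body (76 mm by 85 mm) begins 54 mm behind the grasp point. The pads swing forward as they close: fully open they stand 13 mm farther back than shut.
Start: joints at [1.007, 0.286, 1.577, -0, 1.279, -0.15], TCP at [0.271, 0.618, 0.231] pointing down, gripper open.
Joint ranges: [-2.77, 2.77], [-0.9, 2.22], [0.21, 2.48], [-1.53, 4.67], [0.24, 2.81], [-2.84, 2.84]. Speed limits (rad/s): [2.79, 2.79, 3.14, 3.14, 3.14, 3.14].

### API

Orientations are given as a unit quaternion [x, y, z, w].
In Python, from plant import * gives the robot as it stands.
- The arm moves only by the shell command python3 -m jog 'ROWS' [FORCE]. ROWS is a JSON object of lists of equal length, an entry for each row: "travel": the shift along the world's x, y, z in mm, a list of three; "dr": the turn, a rotation vector about the world's x, y, z in degrees, a list of three; "jaw": the closure in counts, from 0 (fully open) to 255 (shut). In form: {"travel": [[x, y, z], ...], "dr": [[wx, wy, wz], ...], "jaw": [jaw, ...]}. A call has 1 to 5 rows; each row shifts and turns the commanded pose from where the row before left it; what a row does not reach is not made up. A row lasts 1/12 s, in which the tool goes at most 41.7 mm and 7.16 degrees, less where a joint would pass 70% of its speed; a pose out of reach is approached as far as the arm can. A call is refused whole if a number of a shift passes 41.7 or a number of a turn 7.16, either way. A call with a gripper value outside its range is refused whole. The fingers move at their own pace and stop on an object; FORCE is the grip in N (left out, the last holds). Time passes only in rows, so rows that do not move let the fingers close. It gives the time, the measured TCP pose, the force and the opening at its end, in the units of the state.
- get_state(): the state, without advancing time (a new reading comes with each control period).
- read_camera(name): name is "side" or "top"; returns the picture (420x560x3 uint8, red, green, blue); there is no depth.
- camera_info(name): a dict with "K" (3x3 intrinsics, pixels), "k1" (the pictures are not rectified: a ray, as slopes to the right and down, at radius r is drawn at 1 + k1 r^2 times it, then the intrinsics apply), "R" (3x3) and "t" (3): a world point X has camera coordinates R X + t. Camera axes: x right, y down, z forward; pixel columns grow to the right and rows downward; lengths in m; the calibration is good to about 2 mm. A picture is of the moment at which its call begins. camera_info takes no time and is no camera call.
- sign_off(): hands the job in, once; it reports no verdict.
The state is a dict: "time": time; "qpos": joint angles; "dq": joint speeds; "joint_efforts": joint torques, N m; "eef_pos": TCP position; "tcp_rot": TCP orientation; "contact_force": force on the tool from outside, world axes, zero at the start; "wrist_torque": the same for the moment, N m; "opening": opening from 0.0 (shut) to 1.0 (fully open).
Only numpy, scipy, OpenCV 4.12 (cv2) and the standard library are available. Lean on these libraries where they do the work, as an engineer would, in place of code of your own. Each camera call takes 0.05 s, during which the arm holds its last target. There are 200 camera calls.

## Working session

There is one attempt and no reset: what is moved stays moved. The work goes in short steps, Python scripts to look and compute and a shell command to move; the robot and the scene stay as the last step left them, time stands still between calls to the robot, and variables do not carry over. Pictures are saved under pics/ and viewed, about 8 in all and at most 12, crops included, and the job is handed in when it is done.

```bash
mkdir -p pics; python3 - <<'E'
from plant import *
import cv2
for n in("top","side"):
    cv2.imwrite(f"pics/{n}0.png",cv2.resize(read_camera(n)[:,:,::-1],(800,600),interpolation=cv2.INTER_CUBIC))
    print(camera_info(n))
s=get_state();print(s)
E
```

```text
{'K': array([[437.34708305,   0.        , 277.26939161],
       [  0.        , 437.34708305, 213.4765487 ],
       [  0.        ,   0.        ,   1.        ]]), 'k1': -0.14027587628513533, 'R': array([[-0.03073053, -0.99938482, -0.01690042],
       [-0.99398924,  0.03233339, -0.10459415],
       [ 0.10507625,  0.0135846 , -0.99437138]]), 't': array([0.01368855, 0.55536558, 1.3191499 ])}
{'K': array([[450.14628959,   0.        , 279.0967221 ],
       [  0.        , 450.14628959, 211.66111957],
       [  0.        ,   0.        ,   1.        ]]), 'k1': 0.026813485085435684, 'R': array([[ 0.99433208, -0.10408002, -0.02170388],
       [-0.07448994, -0.53632693, -0.84071676],
       [ 0.07586144,  0.83756837, -0.54103998]]), 't': array([-0.5546147 ,  0.09843856,  1.34611473])}
{'time': 0.1, 'qpos': array([ 1.00699397e+00,  2.87104334e-01,  1.57802247e+00,  5.74016716e-06,
        1.27859618e+00, -1.50007078e-01]), 'dq': array([-6.58842281e-04, -1.24420271e-03, -3.21295266e-03,  8.76860298e-05,
       -6.99257261e-04,  6.85984058e-04]), 'joint_efforts': array([ 9.08289876e-04, -4.07300377e+01, -2.93697095e+01, -1.35851988e-04,
        3.44670101e-03,  1.24114692e-05]), 'eef_pos': array([0.2710667 , 0.61753827, 0.23007172]), 'tcp_rot': array([ 2.05425393e-01,  9.78672199e-01, -9.97080760e-04, -3.74716961e-04]), 'contact_force': array([-0.33386496, -0.15514705,  0.38946408]), 'wrist_torque': array([-0.0078679 ,  0.0041453 ,  0.02472071]), 'opening': 1.0000732568713966}
```

View pics/top0.png

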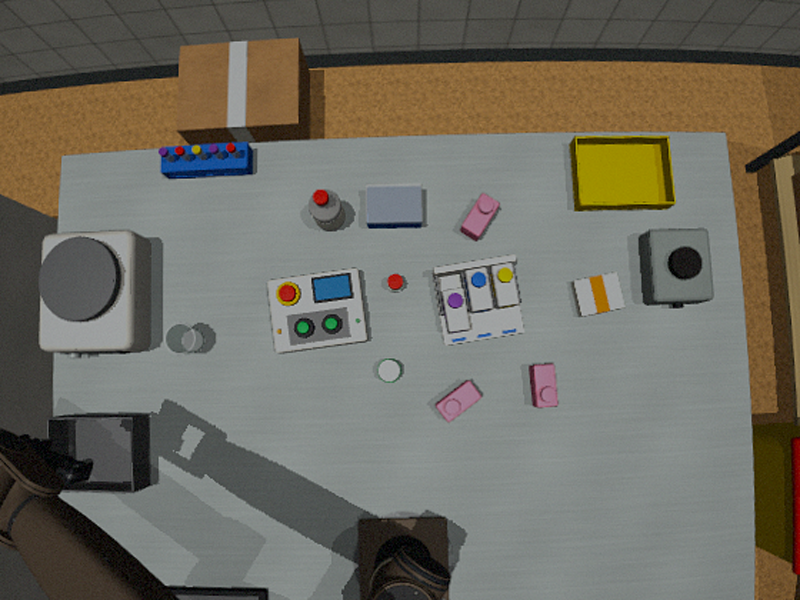

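View pics/side0.png

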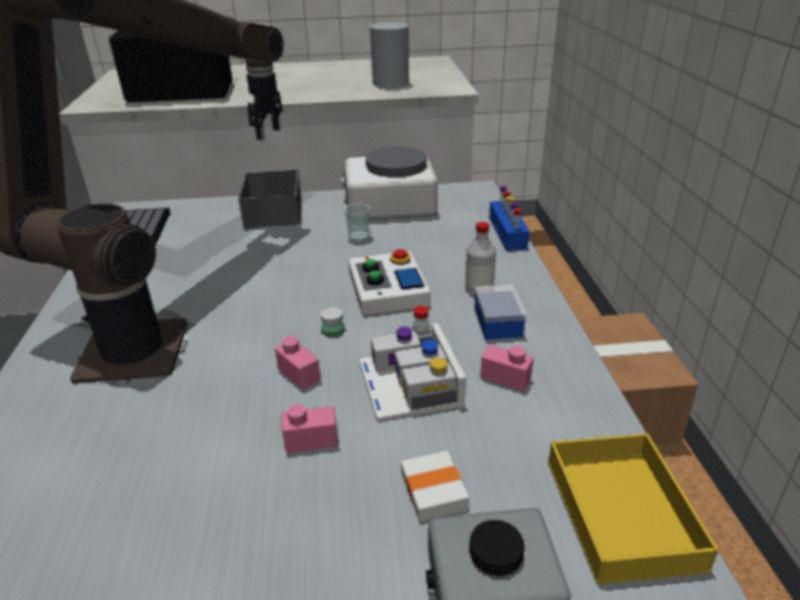

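Top view: the purple cartridge stands forward (cap at about 455,300); yellow and blue are home. The console is at about (318,310), with its green buttons at (304,327) and (331,324). Pink look-alikes lie in front of the bay. I'll take an enlarged crop for measuring.

```bash
cat > h.py <<'E'
from plant import *
import cv2, numpy as np
def ray(n,u,v,z):
    c=camera_info(n);K=c["K"]
    d=np.array([(u-K[0,2])/K[0,0],(v-K[1,2])/K[1,1]]);s=d.copy()
    for _ in range(30): s=d/(1+c["k1"]*(s@s))
    R,t=c["R"],np.array(c["t"]);o=-R.T@t;w=R.T@np.array([s[0],s[1],1])
    return o+w*(z-o[2])/w[2]
def proj(n,X):
    c=camera_info(n);p=c["R"]@np.array(X)+c["t"];s=p[:2]/p[2];s=s*(1+c["k1"]*(s@s));return c["K"][:2,:2]@s+c["K"][:2,2]
def crop(n,x0,y0,w,h,k,f):
    cv2.imwrite(f,cv2.resize(read_camera(n)[y0:y0+h,x0:x0+w,::-1],None,fx=k,fy=k,interpolation=cv2.INTER_CUBIC))
E
python3 - <<'E'
from h import *
crop("top",180,175,200,75,4,"pics/c1.png")
E
```

```text
(no output)
```

View pics/c1.png

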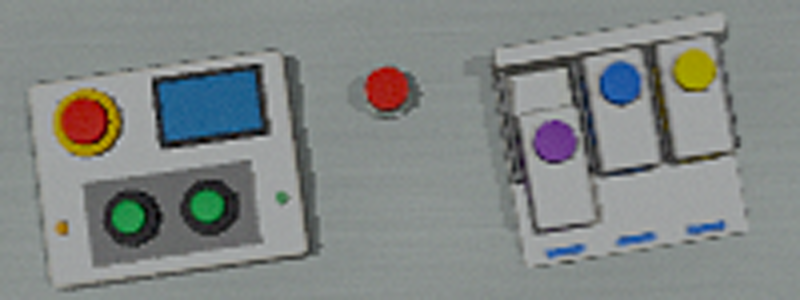

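Crop: left button (127,215), right button (208,206), e-stop (84,120). Caps: purple (554,141), blue (620,82), yellow (694,68). Bay front corners: (527,265) and (747,232).

```bash
python3 - <<'E'
from h import *
P=lambda u,v,z:ray("top",(u+.5)/4-.5+180,(v+.5)/4-.5+175,z)
D=dict(bl=(127,215,.063),br=(208,206,.063),es=(84,120,.063),pc=(554,141,.086),bc=(620,82,.086),yc=(694,68,.086),bfl=(527,265,.012),bfr=(747,232,.012),pfl=(538,231,.067),pfr=(599,222,.067),bf1=(604,173,.067),bf2=(661,165,.067),yfl=(674,161,.067),yfr=(733,154,.067),wl=(497,68,.07),wr=(726,33,.07),jar=(387,88,.05),cfl=(55,287,.045),cfr=(310,255,.045),crl=(28,86,.045),crr=(283,51,.045))
for k,v in D.items(): print(k,(P(*v)[:2]*1000).round(1))
p={k:P(*v)[:2] for k,v in D.items()}
ang=lambda a,b:np.degrees(np.arctan2(*( -(b-a)[[0]].tolist()[0:1][0],) ,1)) if 0 else np.degrees(np.arctan2((b-a)[0],-(b-a)[1]))
for a,b in(("bl","br"),("cfl","cfr"),("crl","crr"),("bfl","bfr"),("bc","yc"),("wl","wr"),("pfl","pfr")): print(a,b,np.linalg.norm(p[a]-p[b])*1e3,ang(p[a],p[b]))
for uv in((370,265),(374,279)): print(uv,(ray("side",uv[0]*.7,uv[1]*.7,.063)*1e3).round(1))
for n,uv in(("pc",(404,334)),("bc",(430,347)),("yc",(439,366))): print(n,(ray("side",uv[0]*.7,uv[1]*.7,.086)*1e3).round(1))
E
```

```text
bl [513.3 195.5]
br [518.2 134. ]
es [586.5 227.3]
pc [ 556.3 -125.6]
bc [ 598.7 -176.4]
yc [ 607.5 -232.1]
bfl [ 468.5 -106.8]
bfr [ 488.3 -279.4]
pfl [ 491.3 -112.5]
pfr [ 496.5 -158.3]
bf1 [ 533.1 -163.6]
bf2 [ 537.7 -206.7]
yfl [ 540.4 -216.6]
yfr [ 544.2 -261.4]
wl [614.6 -86.4]
wr [ 635.9 -260.4]
jar [605.  -3.]
cfl [461.3 254.9]
cfr [479.9  59.3]
crl [616.9 274.3]
crr [637.1  76. ]
bl br 61.657575509046005 4.553776189637753
cfl cfr 196.4421748898363 5.444416210022083
crl crr 199.257384158715 5.844796256877335
bfl bfr 173.7679883324588 6.562941063179801
bc yc 56.347899543872344 8.956173570477656
wl wr 175.32409189661942 6.961255151623399
pfl pfr 46.101484553703465 6.496748990800213
(370, 265) [510.3 176.2  63. ]
(374, 279) [515.  111.1  63. ]
pc [ 555.1 -140.6   86. ]
bc [ 598.1 -188.    86. ]
yc [ 605.7 -245.6   86. ]
```

```bash
python3 - <<'E'
from h import *
crop("side",230,160,120,135,4.4,"pics/s1.png")
for X in((.5125,.194,.063),(.518,.134,.063),(.5565,-.1256,.086),(.5987,-.1764,.086),(.6075,-.2321,.086)):
    print(((proj("side",X)-[230,160]+.5)*4.4-.5).round(1))
E
```

```text
[130.6 102.4]
[143.5 141.1]
[233.6 312.4]
[312.3 355. ]
[341.2 410.3]
```

View pics/s1.png

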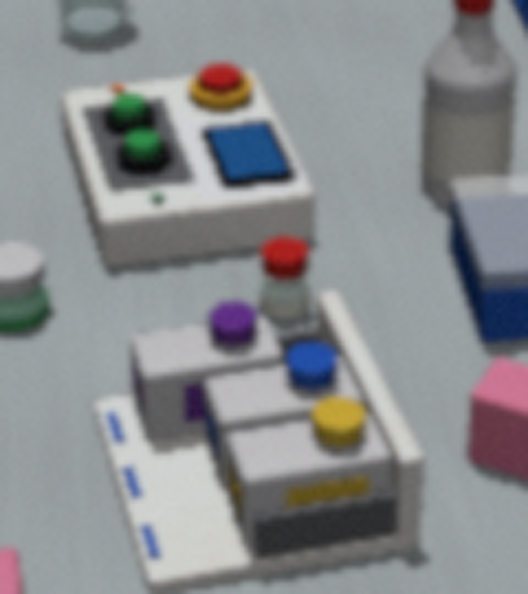

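```bash
python3 -m jog '{"travel":[[20,-34,0],[20,-34,0],[20,-34,0],[20,-34,0],[20,-34,0]],"dr":[[0,0,3],[0,0,3],[0,0,3],[0,0,3],[0,0,3]],"jaw":[255,255,255,255,255]}' 30
python3 -m jog '{"travel":[[20,-34,0],[20,-34,0],[20,-34,0],[20,-34,0],[20,-34,0]],"dr":[[0,0,3],[0,0,3],[0,0,3],[0,0,3],[0,0,3]],"jaw":[255,255,255,255,255]}'
python3 -m jog '{"travel":[[0,-40,0],[0,-40,0],[0,-40,0],[0,-40,0],[0,-40,0]],"dr":[[0,0,0],[0,0,0],[0,0,0],[0,0,0],[0,0,0]],"jaw":[255,255,255,255,255]}'
python3 -m jog '{"travel":[[-10,-40,0],[-10,-40,0],[-10,-40,0],[0,-40,0],[0,-40,0]],"dr":[[0,0,0],[0,0,0],[0,0,0],[0,0,0],[0,0,0]],"jaw":[255,255,255,255,255]}'
python3 -m jog '{"travel":[[0,0,0],[0,0,0]],"dr":[[0,0,0],[0,0,0]],"jaw":[255,255]}'
python3 - <<'E'
from h import *
s=get_state();R=__import__("scipy.spatial.transform",fromlist=["Rotation"]).Rotation.from_quat(s["tcp_rot"]).as_matrix()
print(R.round(3),s["qpos"].round(2))
for n,uv in (("pink",(478*.7,385*.7)),("cream",(389*.7,370*.7))): print(n,ray("top",*uv,.06))
E
```

```text
time: 0.62
eef_pos: [0.3717, 0.4464, 0.2311]
tcp_rot: [0.074, 0.997, -0.0, -0.0]
contact_force: [0.2, 0.5, 0.3]
opening: 0.3
time: 1.03
eef_pos: [0.4718, 0.2762, 0.2313]
tcp_rot: [-0.056, 0.998, 0.0, 0.0]
contact_force: [0.7, 0.3, 0.4]
opening: -0.001
time: 1.45
eef_pos: [0.4709, 0.0763, 0.2313]
tcp_rot: [-0.055, 0.998, -0.0, 0.0]
contact_force: [0.8, 0.2, 0.1]
opening: -0.001
time: 1.87
eef_pos: [0.4405, -0.1237, 0.2315]
tcp_rot: [-0.055, 0.998, -0.0, 0.0]
contact_force: [0.7, 0.6, 0.3]
opening: 0.002
time: 2.03
eef_pos: [0.441, -0.1237, 0.2313]
tcp_rot: [-0.053, 0.999, 0.0, -0.0]
contact_force: [-0.6, 0.9, 0.1]
opening: -0.002
[[-0.994 -0.105 -0.   ]
 [-0.105  0.994  0.   ]
 [ 0.     0.    -1.   ]] [-0.5  -0.21  2.09  0.    1.26 -2.17]
pink [ 0.37893657 -0.16990733  0.06      ]
cream [0.41618522 0.01472708 0.06      ]
```

```bash
python3 -m jog '{"travel":[[8,-8,-35],[9,-8,-35],[0,0,-40],[0,0,-40],[0,0,-25]],"dr":[[0,0,0.2],[0,0,0.2],[0,0,0.2],[0,0,0],[0,0,0]],"jaw":[255,255,255,255,255]}'
python3 -m jog '{"travel":[[0,0,-14],[0,0,0],[0,0,0]],"dr":[[0,0,0],[0,0,0],[0,0,0]],"jaw":[255,255,255]}'
python3 - <<'E'
from h import *
crop("top",180,175,200,110,4,"pics/c2.png")
E
```

```text
time: 2.45
eef_pos: [0.4562, -0.1351, 0.0523]
tcp_rot: [-0.061, 0.998, 0.002, -0.002]
contact_force: [0.3, -0.2, -0.1]
opening: -0.001
time: 2.7
eef_pos: [0.458, -0.1364, 0.0417]
tcp_rot: [-0.061, 0.998, 0.001, -0.001]
contact_force: [0.2, 0.2, 0.8]
opening: -0.001
```

View pics/c2.png

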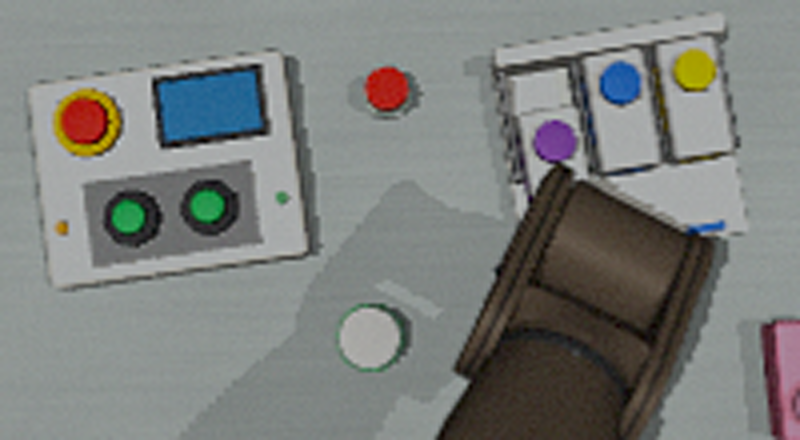

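```bash
python3 -m jog '{"travel":[[6,-1,0],[6,0,0],[4,0.5,0],[4,0.5,0],[4,0.5,0]],"dr":[[0,0,0],[0,0,0],[0,0,0],[0,0,0],[0,0,0]],"jaw":[255,255,255,255,255]}'
python3 -m jog '{"travel":[[4,0.5,0],[4,0.5,0],[4,0.5,0],[4,0.5,0],[4,0.5,0]],"dr":[[0,0,0],[0,0,0],[0,0,0],[0,0,0],[0,0,0]],"jaw":[255,255,255,255,255]}'
python3 -m jog '{"travel":[[4,0.5,0],[4,0.5,0],[0,0,0]],"dr":[[0,0,0],[0,0,0],[0,0,0]],"jaw":[255,255,255]}'
```

```text
time: 3.17
eef_pos: [0.4833, -0.1376, 0.043]
tcp_rot: [-0.06, 0.998, -0.0, 0.0]
contact_force: [-5.0, -1.0, 2.0]
opening: -0.001
time: 3.58
eef_pos: [0.5026, -0.1349, 0.0422]
tcp_rot: [-0.06, 0.998, 0.0, -0.0]
contact_force: [-1.6, -1.2, 1.2]
opening: 0.002
time: 3.83
eef_pos: [0.5114, -0.134, 0.0424]
tcp_rot: [-0.06, 0.998, -0.0, 0.001]
contact_force: [-0.5, 0.6, 0.4]
opening: 0.003
```

```bash
python3 -m jog '{"travel":[[2,0.2,0],[2,0.2,0],[1,0.2,0],[1,0.1,0]],"dr":[[0,0,0],[0,0,0],[0,0,0],[0,0,0]],"jaw":[255,255,255,255]}'
python3 -m jog '{"travel":[[1,0.1,0],[1,0.1,0]],"dr":[[0,0,0],[0,0,0]],"jaw":[255,255]}'
python3 -m jog '{"travel":[[1,0.1,0],[1,0.1,0]],"dr":[[0,0,0],[0,0,0]],"jaw":[255,255]}'
```

```text
time: 4.17
eef_pos: [0.5163, -0.1332, 0.0422]
tcp_rot: [-0.06, 0.998, 0.0, -0.0]
contact_force: [-1.2, 0.6, 0.4]
opening: -0.003
time: 4.33
eef_pos: [0.5184, -0.133, 0.0422]
tcp_rot: [-0.06, 0.998, 0.0, -0.0]
contact_force: [-0.3, -0.6, -0.2]
opening: -0.005
time: 4.5
eef_pos: [0.5188, -0.133, 0.0422]
tcp_rot: [-0.061, 0.998, 0.0, -0.003]
contact_force: [-8.7, -2.1, 6.5]
opening: -0.002
```

```bash
python3 -m jog '{"travel":[[1,0.1,0],[0,0,0]],"dr":[[0,0,0],[0,0,0]],"jaw":[255,255]}'
python3 -m jog '{"travel":[[-10,-1,0],[-20,-2,0],[-20,0,20],[0,0,40],[0,0,40]],"dr":[[0,0,0],[0,0,0],[0,0,0],[0,0,0],[0,0,0]],"jaw":[255,255,255,255,255]}'
python3 -m jog '{"travel":[[0,41,0],[0,41,0],[0,41,0],[0,41,0],[0,41,0]],"dr":[[0,0,0],[0,0,0],[0,0,0],[0,0,0],[0,0,0]],"jaw":[150,120,110,110,110]}'
python3 -m jog '{"travel":[[10,30,0],[20,30,0],[0,0,0],[0,0,0]],"dr":[[0,0,0],[0,0,0],[0,0,0],[0,0,0]],"jaw":[110,110,110,110]}'
python3 - <<'E'
from h import *
crop("top",180,175,200,110,4,"pics/c3.png")
E
```

```text
time: 4.67
eef_pos: [0.5188, -0.133, 0.0422]
tcp_rot: [-0.061, 0.998, 0.0, -0.004]
contact_force: [-10.5, -2.6, 7.1]
opening: -0.0
time: 5.08
eef_pos: [0.4689, -0.1347, 0.1412]
tcp_rot: [-0.06, 0.998, 0.001, -0.002]
contact_force: [0.4, -0.6, -0.6]
opening: -0.0
time: 5.5
eef_pos: [0.4714, 0.071, 0.1428]
tcp_rot: [-0.06, 0.998, 0.0, 0.002]
contact_force: [0.1, -0.8, -0.2]
opening: 0.569
time: 5.83
eef_pos: [0.5018, 0.1307, 0.1423]
tcp_rot: [-0.062, 0.998, 0.0, 0.001]
contact_force: [-0.6, -0.8, -0.4]
opening: 0.572
```

View pics/c3.png

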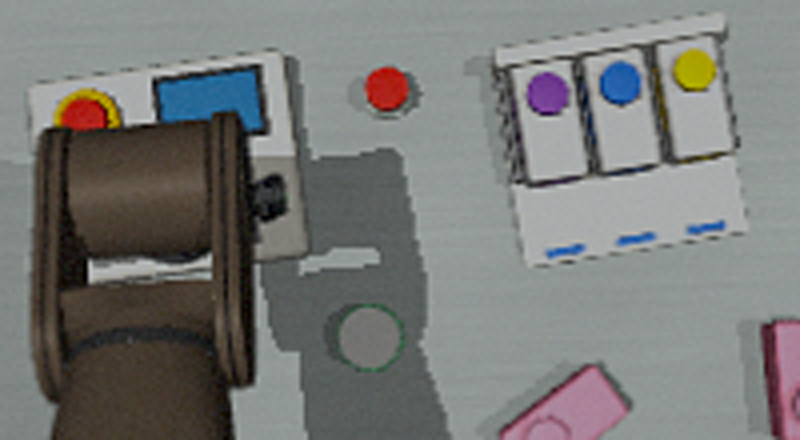

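Purple's front edge now lines up with blue and yellow, and the caps are collinear (547,93), (620,82), (694,68), so it is home. Next I'll line up over the buttons.

```bash
python3 -m jog '{"travel":[[7,17,0],[6.5,16.5,0],[0,0,-25],[0,0,-25],[0,0,0]],"dr":[[0,0,-0.7],[0,0,-0.7],[0,0,0],[0,0,0],[0,0,0]],"jaw":[115,115,115,115,115]}'
python3 -m jog '{"travel":[[0,0,0],[0,0,0]],"dr":[[0,0,0],[0,0,0]],"jaw":[115,115]}'
python3 - <<'E'
from h import *
from scipy.spatial.transform import Rotation as Ro
s=get_state();print(s["eef_pos"],Ro.from_quat(s["tcp_rot"]).as_matrix().round(3))
crop("side",230,130,90,90,6.6,"pics/s2.png")
E
```

```text
time: 6.3
eef_pos: [0.5109, 0.1612, 0.0875]
tcp_rot: [-0.047, 0.999, -0.0, -0.005]
contact_force: [-2.0, -0.3, -1.8]
opening: 0.55
time: 6.47
eef_pos: [0.5153, 0.1619, 0.0933]
tcp_rot: [-0.047, 0.999, 0.0, 0.001]
contact_force: [0.2, 0.3, 0.3]
opening: 0.547
[0.51533788 0.16194939 0.09334217] [[-0.996 -0.094  0.001]
 [-0.094  0.996  0.   ]
 [-0.001  0.    -1.   ]]
```

View pics/s2.png

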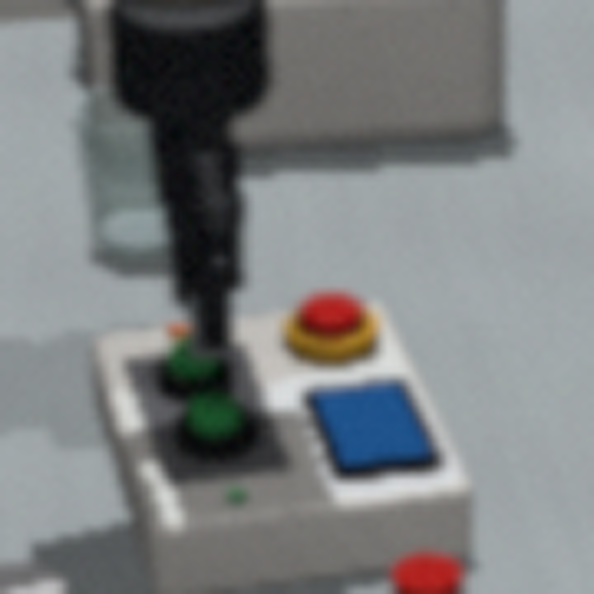

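The side view shows the right fingertip at about (213,352), directly above the right button at (214,412), with the pair in line. Descending while watching force.

```bash
python3 -m jog '{"travel":[[0,1.5,-10],[0,0,-8],[0,0,-4],[0,0,-2],[0,0,0]],"dr":[[0,0,0],[0,0,0],[0,0,0],[0,0,0],[0,0,0]],"jaw":[115,115,115,115,115]}'
python3 -m jog '{"travel":[[0,0,-2],[0,0,-1],[0,0,0]],"dr":[[0,0,0],[0,0,0],[0,0,0]],"jaw":[115,115,115]}'
python3 -m jog '{"travel":[[0,0,-2],[0,0,-1],[0,0,0]],"dr":[[0,0,0],[0,0,0],[0,0,0]],"jaw":[115,115,115]}'
```

```text
time: 6.93
eef_pos: [0.5142, 0.1642, 0.0674]
tcp_rot: [-0.048, 0.999, -0.0, -0.001]
contact_force: [1.2, -0.5, -0.1]
opening: 0.547
time: 7.18
eef_pos: [0.5148, 0.1643, 0.0652]
tcp_rot: [-0.048, 0.999, -0.0, -0.0]
contact_force: [0.6, -0.7, 0.0]
opening: 0.551
time: 7.43
eef_pos: [0.5153, 0.1643, 0.0629]
tcp_rot: [-0.048, 0.999, 0.0, 0.0]
contact_force: [-1.9, -0.1, 4.5]
opening: 0.55
```

Both springs engage (3 N to start, 10 N at full travel). Continuing, then one look to confirm that both tips are on the caps.

```bash
python3 -m jog '{"travel":[[0,0,-1],[0,0,-0.5],[0,0,0]],"dr":[[0,0,0],[0,0,0],[0,0,0]],"jaw":[115,115,115]}'
python3 - <<'E'
from h import *
print(get_state()["wrist_torque"])
crop("side",230,130,90,90,6.6,"pics/s3.png")
E
```

```text
time: 7.68
eef_pos: [0.5153, 0.1643, 0.0616]
tcp_rot: [-0.048, 0.999, 0.0, 0.0]
contact_force: [-1.2, -0.4, 5.0]
opening: 0.549
[-0.0457733   0.3731361  -0.01580259]
```

View pics/s3.png

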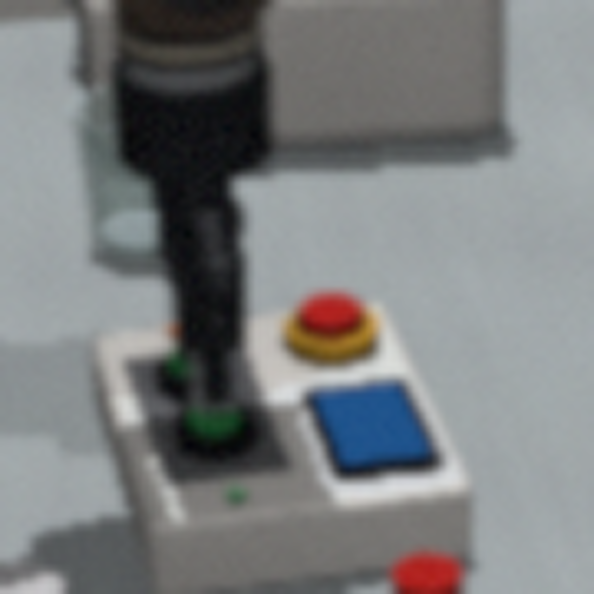

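The right tip sits on the right cap (tip at 215,403; cap top at about 214,412). The torque is near zero about the jaw's midline, so the load is shared. Pressing on.

```bash
python3 -m jog '{"travel":[[0,0,-1],[0,0,-1],[0,0,-0.5],[0,0,0]],"dr":[[0,0,0],[0,0,0],[0,0,0],[0,0,0]],"jaw":[115,115,115,115]}'
python3 -m jog '{"travel":[[0,0,-1],[0,0,-0.5],[0,0,-0.5],[0,0,0]],"dr":[[0,0,0],[0,0,0],[0,0,0],[0,0,0]],"jaw":[115,115,115,115]}'
python3 -c 'from plant import *;print(get_state()["wrist_torque"],get_state()["eef_pos"])'
```

```text
time: 8.07
eef_pos: [0.5153, 0.1643, 0.0595]
tcp_rot: [-0.048, 0.999, -0.0, 0.0]
contact_force: [-3.2, -0.7, 7.2]
opening: 0.549
time: 8.4
eef_pos: [0.5153, 0.1643, 0.0585]
tcp_rot: [-0.048, 0.999, -0.0, -0.0]
contact_force: [-5.8, -1.0, 13.4]
opening: 0.548
[-0.18557599  0.92752023 -0.05483952] [0.51534625 0.16433502 0.05850914]
```

```bash
python3 -m jog '{"travel":[[0,0,-0.5],[0,0,-0.5],[0,0,0]],"dr":[[0,0,0],[0,0,0],[0,0,0]],"jaw":[115,115,115]}'
python3 - <<'E'
from h import *
print(get_state()["wrist_torque"],get_state()["eef_pos"])
crop("side",230,130,90,90,6.6,"pics/s4.png")
E
```

```text
time: 8.65
eef_pos: [0.5154, 0.1643, 0.0584]
tcp_rot: [-0.048, 0.999, -0.0, -0.0]
contact_force: [-7.8, -1.4, 17.9]
opening: 0.548
[-1.93448730e-01  1.33350151e+00 -9.13498264e-04] [0.51535083 0.1643434  0.05842009]
```

View pics/s4.png

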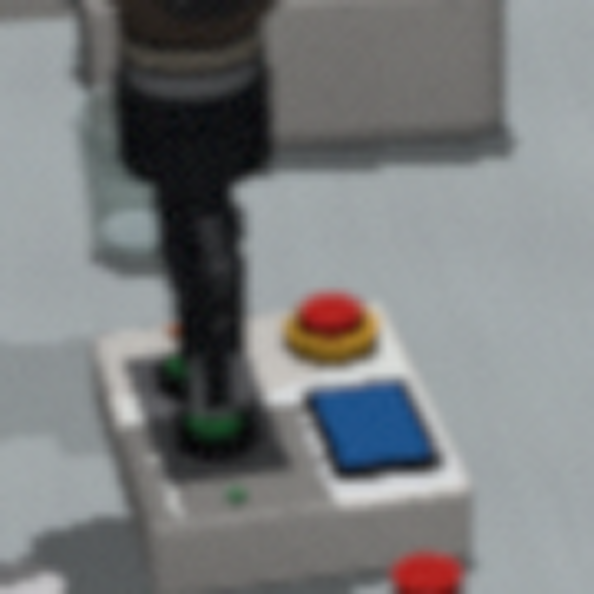

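The tool stopped at z = 58.4 mm while the force rose from 13 to 18 N. After subtracting the lateral-force term, the side moment is near zero, so both buttons are bottomed evenly. Holding.

```bash
python3 -m jog '{"travel":[[0,0,0],[0,0,0],[0,0,0],[0,0,0],[0,0,0]],"dr":[[0,0,0],[0,0,0],[0,0,0],[0,0,0],[0,0,0]],"jaw":[115,115,115,115,115]}'
python3 -m jog '{"travel":[[0,0,0],[0,0,0],[0,0,0],[0,0,0],[0,0,0]],"dr":[[0,0,0],[0,0,0],[0,0,0],[0,0,0],[0,0,0]],"jaw":[115,115,115,115,115]}'
python3 -m jog '{"travel":[[0,0,0],[0,0,0],[0,0,0],[0,0,0],[0,0,0]],"dr":[[0,0,0],[0,0,0],[0,0,0],[0,0,0],[0,0,0]],"jaw":[115,115,115,115,115]}'
python3 -m jog '{"travel":[[0,0,0],[0,0,0],[0,0,0],[0,0,0],[0,0,0]],"dr":[[0,0,0],[0,0,0],[0,0,0],[0,0,0],[0,0,0]],"jaw":[115,115,115,115,115]}'
python3 -m jog '{"travel":[[0,0,0],[0,0,0],[0,0,0],[0,0,0],[0,0,0]],"dr":[[0,0,0],[0,0,0],[0,0,0],[0,0,0],[0,0,0]],"jaw":[115,115,115,115,115]}'
python3 -m jog '{"travel":[[0,0,0],[0,0,0],[0,0,0],[0,0,0],[0,0,0]],"dr":[[0,0,0],[0,0,0],[0,0,0],[0,0,0],[0,0,0]],"jaw":[115,115,115,115,115]}'
python3 -m jog '{"travel":[[0,0,0],[0,0,0],[0,0,0],[0,0,0],[0,0,0]],"dr":[[0,0,0],[0,0,0],[0,0,0],[0,0,0],[0,0,0]],"jaw":[115,115,115,115,115]}'
python3 -m jog '{"travel":[[0,0,0],[0,0,0],[0,0,0],[0,0,0],[0,0,0]],"dr":[[0,0,0],[0,0,0],[0,0,0],[0,0,0],[0,0,0]],"jaw":[115,115,115,115,115]}'
python3 -c 'from plant import *;print(get_state()["wrist_torque"])'
python3 -m jog '{"travel":[[0,0,5],[0,0,8],[0,0,20],[0,0,30],[0,0,30]],"dr":[[0,0,0],[0,0,0],[0,0,0],[0,0,0],[0,0,0]],"jaw":[115,115,115,115,115]}'
python3 -m jog '{"travel":[[0,0,35],[-20,30,0],[-20,30,0],[-20,30,0],[-20,30,0]],"dr":[[0,0,0],[0,0,0],[0,0,0],[0,0,0],[0,0,0]],"jaw":[115,115,115,115,115]}'
python3 -m jog '{"travel":[[-10,35,0],[0,35,0],[0,35,0],[0,0,0],[0,0,0]],"dr":[[0,0,0],[0,0,0],[0,0,0],[0,0,0],[0,0,0]],"jaw":[115,115,115,115,115]}'
python3 - <<'E'
from h import *
a=read_camera("top")[175:285,180:380];b=read_camera("side")[130:295,230:350]
cv2.imwrite("pics/t5.png",cv2.resize(a[:,:,::-1],None,fx=4,fy=4,interpolation=cv2.INTER_CUBIC))
cv2.imwrite("pics/s5.png",cv2.resize(b[:,:,::-1],None,fx=3.6,fy=3.6,interpolation=cv2.INTER_CUBIC))
E
```

```text
time: 9.12
eef_pos: [0.5153, 0.1643, 0.0584]
tcp_rot: [-0.048, 0.999, -0.0, -0.0]
contact_force: [-8.1, -1.9, 18.1]
opening: 0.553
time: 9.53
eef_pos: [0.5154, 0.1643, 0.0584]
tcp_rot: [-0.048, 0.999, -0.0, -0.0]
contact_force: [-7.7, -1.4, 18.2]
opening: 0.549
time: 9.95
eef_pos: [0.5153, 0.1643, 0.0584]
tcp_rot: [-0.048, 0.999, -0.0, -0.0]
contact_force: [-7.6, -1.0, 18.1]
opening: 0.547
time: 10.37
eef_pos: [0.5154, 0.1643, 0.0584]
tcp_rot: [-0.048, 0.999, -0.0, -0.0]
contact_force: [-8.3, -1.5, 17.7]
opening: 0.554
time: 10.78
eef_pos: [0.5153, 0.1644, 0.0584]
tcp_rot: [-0.048, 0.999, -0.0, -0.0]
contact_force: [-8.0, -1.2, 18.1]
opening: 0.549
time: 11.2
eef_pos: [0.5154, 0.1643, 0.0584]
tcp_rot: [-0.048, 0.999, -0.0, -0.0]
contact_force: [-7.2, -2.0, 19.2]
opening: 0.549
time: 11.62
eef_pos: [0.5153, 0.1643, 0.0584]
tcp_rot: [-0.048, 0.999, -0.0, -0.0]
contact_force: [-6.9, -1.6, 17.8]
opening: 0.55
time: 12.03
eef_pos: [0.5154, 0.1643, 0.0584]
tcp_rot: [-0.048, 0.999, -0.0, -0.0]
contact_force: [-7.7, -1.9, 17.8]
opening: 0.544
[-0.24401749  1.32888198 -0.02897477]
time: 12.45
eef_pos: [0.5136, 0.164, 0.1477]
tcp_rot: [-0.048, 0.999, -0.0, -0.002]
contact_force: [0.8, 0.7, 0.1]
opening: 0.551
time: 12.87
eef_pos: [0.4339, 0.2851, 0.1832]
tcp_rot: [-0.047, 0.999, 0.0, 0.0]
contact_force: [0.8, 0.9, -0.6]
opening: 0.552
time: 13.28
eef_pos: [0.4242, 0.3905, 0.1825]
tcp_rot: [-0.049, 0.999, -0.0, -0.0]
contact_force: [-0.4, -1.5, -0.0]
opening: 0.547
```

View pics/t5.png

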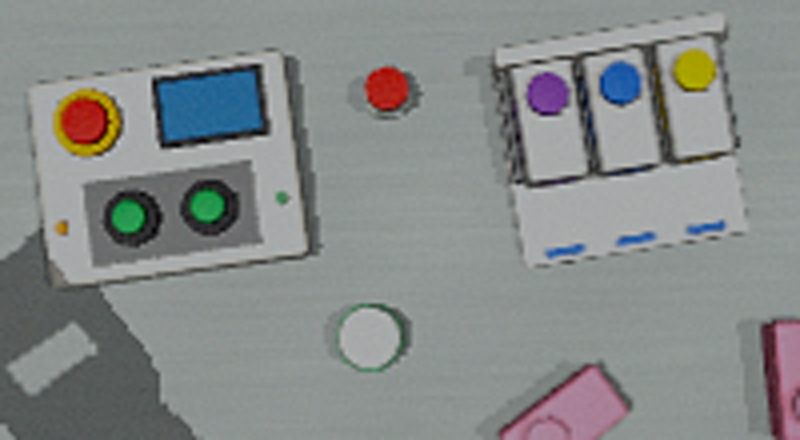

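View pics/s5.png

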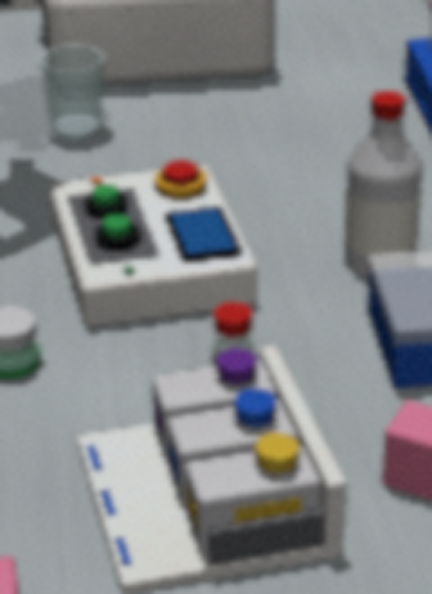

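Both views show both buttons and the e-stop up, the three cartridges level at the wall (caps at 547,93, 620,82 and 694,68), and the jars, bottle and beaker where they were. Handing in.

```bash
python3 -c 'from plant import *;print(sign_off())'
```

```text
the job is handed in; nothing more can be done
None
```

I pushed the purple cartridge home, then pressed and released both green buttons, and handed the job in at about 13.4 s of the 48 s allowed. No verdict was reported.

- **Cartridge:** The shut fingertips pushed purple about 37 mm back, until the tool stopped and the force rose to about 10 N against the back wall. In the last pictures its front edge and cap line up with blue and yellow. I did not measure the gap to the wall any more closely than that.
- **Buttons:** With one fingertip on each, I pressed until the tool stopped at z = 58.4 mm with about 18 N, and held for over 3.3 s. The button travel can't be read directly. That both were fully down is inferred from the force, the stop and the near-zero side moment. Measured tool travel from first contact was only about 5 mm of the 6 mm, within the uncertainty of when contact began.
- **End state:** The last top and side views show the green buttons and the e-stop up. The objects in those crops (both jars, wash bottle, beaker) are where they were. The slide box and most of the tip box were outside the last crops, but the arm never went near them. The robot is clear of everything, with about zero force on the tool.

No check failed. My first rough readings from the side camera were 12–23 mm off in y, but an enlarged crop then agreed with the top view.

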